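# Load the magnetic pin finisher

### The arm

A 6-joint arm with a two-finger parallel gripper is mounted at the origin on the work surface. World frame = base frame: x ahead of the robot, y to its left, z up, the work surface at z = 0. Lengths are in mm, angles in rad, forces in N, time in s.
With the tool pointing down it reaches from about 300 to 1000 mm from the base axis. Payload 5.1 kg.
Tool frame: the origin (TCP) lies between the finger pads; the fingertips stand 25 mm ahead of it and the grasp point (between the pads) lies 6 mm ahead of it; z points along the fingers, y is the line along which they close (so a half turn about z gives the same grasp; the last joint's range is limited). The gripper opens to 95 mm and grips with 3 to 60 N. Pads are 20 mm wide; open, the fingers measure 119 mm over their backs; the gripper's body (75 mm by 180 mm) begins 59 mm behind the grasp point.
Start: joints at [-1.388, 0.124, 1.65, -0, 1.367, -0.083], TCP at [170.71, -627.17, 239.656] pointing down, gripper open.
Joint ranges: [-2.61, 2.61], [-1.02, 2.33], [0.03, 2.71], [-1.35, 4.49], [0.32, 2.68], [-2.91, 2.91]. Speed limits (rad/s): [2.57, 2.57, 3.14, 3.14, 3.14, 3.14].

### API

Orientations are given as a rotation vector (axis times angle).
In Python, from bench import robot gives the robot as it stands. The module is installed in compiled form; this text tells all that it offers. Calls block until the motion is done:
- robot.move_pose(position, orientation): joint-space move of the TCP to a pose.
- robot.move_straight(position, v=150, attitude=None, until_force=None): straight line of the TCP; attitude=None keeps the orientation; v is the mean speed in mm/s. With until_force (N) it stops when the force on the tool has changed by that much, and returns True; else False.
- robot.move_j(angles): joint-space move.
- robot.gripper_to(opening, effort=None): opening from 0.0 (shut) to 1.0 (fully open); effort is the grip in N (None keeps the last); returns when the fingers have stopped.
- robot.sleep(seconds).
- robot.solve_ik(position, orientation): joint angles nearest the present ones, or None.
- robot.read_camera(name): name is "side" or "top"; returns a dict with "image" (400x640x3 uint8, red, green, blue), "fx", "fy", "cx", "cy" (pixels), "T" (4x4, takes a point from camera to world coordinates). Camera axes: x right, y up, looking along -z (the intrinsics and any distortion apply to the point x, -y, -z); pixel columns grow to the right and rows downward; lengths in mm; the calibration is good to about 2 mm. A picture is of the moment at which its call begins. There is no depth.
A pose or a line that the arm cannot do raises robot.IKError and nothing moves.
- robot.hand_in(): hands the job in; it is judged then, once.
Readings, each from a call of its own:
- robot.get_t(): time.
- robot.get_qpos(): joint angles.
- robot.get_joint_velocities(): joint speeds.
- robot.get_tau(): joint torques, N m.
- robot.get_position(): TCP position.
- robot.get_orientation(): TCP orientation.
- robot.get_ft_force(): force on the tool from outside, world axes, zero at the start.
- robot.get_wrist_torque(): the same for the moment, N m.
- robot.get_opening(): opening from 0.0 (shut) to 1.0 (fully open).
- robot.get_grip_force(): force on a finger pad.
Only numpy, scipy, OpenCV 4.12 (cv2) and the standard library are available. Lean on these libraries where they do the work, as an engineer would, in place of code of your own. Each camera call takes 0.05 s, during which the arm holds its last target. There are 200 camera calls.

### The job

Load the magnetic pin finisher: first press its red stop button until it latches in, then tip the lid up by its grip bar, draw its tongue out from under the keeper and lay the lid flat, grip bar up, on the grey drip mat. Put every brass blank from the green mat into the tub, and refit the lid, tongue under the keeper and flat on the rim all round. Last, twist the stop clockwise so that it pops back out, and leave the stone pot, the steel punch and the bur stand as they are.

Things in the scene. Friction and masses are not known exactly. Their poses are not given: they have to be found in the camera images.
- finisher: white bench machine, fixed, 220 (x) by 320 (y) by 85 mm high, black control panel on its front (-x) face. Origin under its middle, +z up. A white round tub is sunk in its deck (85 mm up), axis at x 0, y +55 mm; the stop stands on the deck at x -30, y -100 mm; a steel keeper stands behind the tub, x 80 to 106, 54 mm wide in y, its top 53 mm above the deck
- tub_floor (a point): centre of the tub's inner floor, 37 mm above the bench; a few look-only steel pins lie on it. Tub: inner radius 66 mm, inner depth 80 mm, axes as the finisher's
- tub_rim (a point): centre of the tub's mouth, level with its rim, 117 mm above the bench (32 mm above the deck); rim inner radius 66, outer radius 70 mm; axes as the finisher's
- keeper (a point): where the tongue's point lies when the lid is on: in the keeper, 90 mm from the tub axis toward the finisher's +x, 2.5 mm above rim level. The keeper is a pocket open to the front (-x), 42 mm wide between its cheeks; its roof, underside 15 mm above rim level, covers 80 to 106 mm from the tub axis; its back is at 98 mm
- stop (a joint): travel of the stop's plunger, m: 0 = out, grows as it is pressed; spring and latch need 4 to 5 N; end stop at 0.009; let go, it returns to 0.0075 and stays latched. Turning the head clockwise past 0.65 rad unlatches it and the spring lifts it back to 0 (a tight grip on the head holds it down until let go)
- stop_head (a joint): turn of the stop's head, rad, 0 at rest, grows clockwise seen from above, end stop 1.05; a weak damped spring (about 0.05 N m at 1 rad) takes it back to 0 within about 1 s when let go
- stop_top (a point): top centre of the red mushroom head, 42 mm above the deck when out. Head diameter 40 mm, 18 mm high, underside 24 mm above the deck when out; white marks on its top; below it a 26 mm black collar, 12 mm high, and a yellow 60 mm ring 3 mm thick lie on the deck
- lid: loose blue round lid, about 160 g: disc of radius 74 mm, 5 mm thick; origin at the centre of the disc's underside, +z up. Below the disc a plug, radius 62 mm, 12 mm deep, goes loosely into the tub. When on, the disc lies on the rim, origin at point tub_rim, +x along the finisher's +x. Lying on a mat it stands on its plug, origin 12 mm above the mat
- lid_grip (a point): middle of the lid's black upright grip bar: 14 mm thick (along the lid's x), 56 mm long (along y), 26 mm high (from 5 to 31 mm above the lid's origin); it stands 47 mm from the lid's centre on the -x side
- lid_tongue (a point): 2 mm inside the tip, mid-thickness, of the lid's flat tongue (30 mm wide, 5 thick, to 92 mm from the lid's centre at +x). On the tub it has 10 mm of play upward in the keeper: tip the grip side up (0.15 to 0.25 rad, about the rim beside the keeper), raise the lid 8 mm so that the tongue clears the rim, draw it 20 mm or more to its -x, lift; refit the other way round
- drip_mat: light grey square mat, 170 by 170 by 4 mm, fixed, empty at the start; origin at the centre of its underside
- work_mat: dark green cutting mat, 190 (x) by 150 (y) by 4 mm, fixed, on which the blanks lie at the start; origin at the centre of its underside
- seal0: round brass wax-seal blank, 55 g: die of diameter 26 mm, 10 mm high, with a boss of diameter 15 mm up to 20 mm; origin at the centre of its underside, +z up through the boss. May be absent
- seal1: round brass wax-seal blank, 55 g: die of diameter 26 mm, 10 mm high, with a boss of diameter 15 mm up to 20 mm; origin at the centre of its underside, +z up through the boss. May be absent
- seal2: round brass wax-seal blank, 55 g: die of diameter 26 mm, 10 mm high, with a boss of diameter 15 mm up to 20 mm; origin at the centre of its underside, +z up through the boss. May be absent
- bar0: rectangular brass bar blank, 50 g, 46 (x) by 16 (y) by 8 mm; origin at the centre of its underside. May be absent
- bar1: rectangular brass bar blank, 50 g, 46 (x) by 16 (y) by 8 mm; origin at the centre of its underside. May be absent
- stone_pot: bystander: small closed amber jar of stones, 44 mm in diameter, 30 mm high, origin at the centre of its underside
- steel_punch: bystander: upright steel cylinder, 36 mm in diameter, 75 mm high, origin at the centre of its underside
- bur_stand: bystander: round red stand of burs, 68 mm in diameter, about 85 mm high over the burs, origin at the centre of its underside
There are look-alikes about, which are no part of the job. Of the things that look like the drip_mat, take the one that is nearest to the robot's base at the start.

How it is judged:
By the outcome, as a careful person would: the job done as asked, in the order asked, and still so for the second after the job is handed in, with the robot touching nothing.
Of seal0, seal1, seal2, bar0, bar1 only 2 to 4 are there at a start; the rules pass over those that are not, and their reading is None.
At some moment in a run one of seal0, seal1, seal2, bar0, bar1 may be knocked a few centimetres aside while the robot is not near it.
Once in a run the grip may slacken for a moment while it holds something.
It also fails if it takes over 210 s, if anything falls off the work surface, if the arm or the gripper's body presses on something with over 40 N, if the wrist force passes 120 N, or if a joint passes its speed limit or range.

## Working session

There is one attempt and no reset: what is moved stays moved. The work goes in short steps, each a Python script; the robot and the scene stay as the last script left them, time stands still between calls to the robot, and variables do not carry over. Pictures are saved under pics/ and viewed, at most 14 in all, crops included, and the job is handed in when it is done.

```bash
mkdir -p pics; ls
python3 - <<'E'
from bench import robot
import cv2,numpy as np
for n in("side","top"):
    c=robot.read_camera(n); cv2.imwrite(f"pics/{n}0.png",c["image"][:,:,::-1]); np.savez(f"{n}0.npz",**c)
    print(n,[round(float(c[k]),1) for k in("fx","fy","cx","cy")],[k for k in c]); print(np.round(c["T"],3))
print(robot.get_t(),robot.get_position(),robot.get_orientation(),robot.get_opening())
E
```

```text
pics
side [381.5, 381.5, 322.9, 196.7] ['image', 'fx', 'fy', 'cx', 'cy', 'T']
[[-9.980000e-01  4.600000e-02 -3.500000e-02  5.190180e+02]
 [-5.700000e-02 -6.580000e-01  7.500000e-01  9.058300e+02]
 [ 1.100000e-02  7.510000e-01  6.600000e-01  1.002781e+03]
 [ 0.000000e+00  0.000000e+00  0.000000e+00  1.000000e+00]]
top [459.5, 459.5, 320.8, 191.3] ['image', 'fx', 'fy', 'cx', 'cy', 'T']
[[ 1.400000e-02  9.910000e-01 -1.340000e-01  3.547370e+02]
 [-1.000000e+00  1.600000e-02  1.500000e-02 -9.230400e+01]
 [ 1.700000e-02  1.340000e-01  9.910000e-01  1.611519e+03]
 [ 0.000000e+00  0.000000e+00  0.000000e+00  1.000000e+00]]
0.1 [ 170.58645209 -626.66815643  238.53226456] [-3.11204983e+00 -4.16000605e-01  1.71288114e-04] 0.9996099919497989
```

View pics/side0.png

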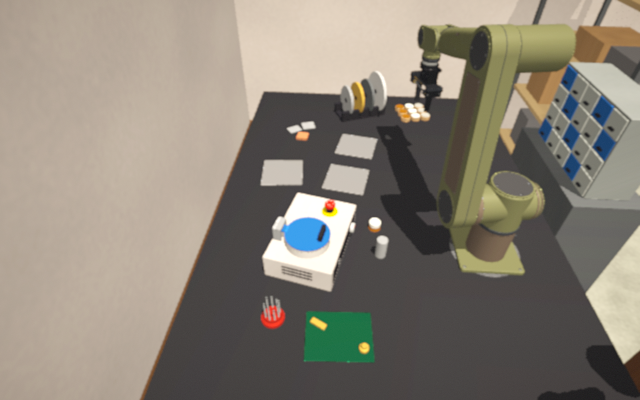

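View pics/top0.png

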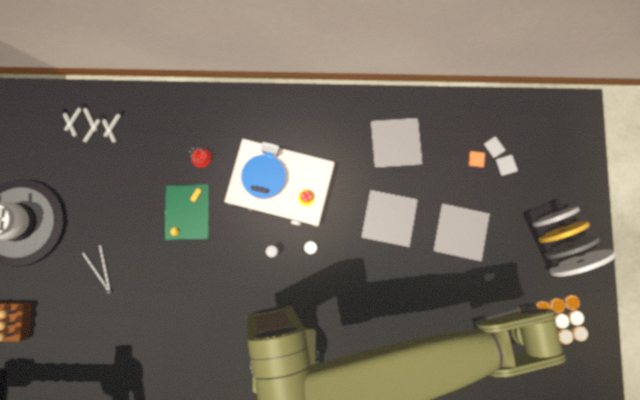

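Side view: finisher with blue lid at (307,236), stop at (330,207), green mat at (340,337) with a bar (318,324) and a seal (364,348), bur stand (272,317), punch (381,247), pot (375,225). Mat candidates in top view: (397,142), (389,218), (462,232). I'll measure which is nearest the base, then enlarge it.

```bash
cat > h.py <<'E'
import cv2,numpy as np
from bench import robot
from scipy.spatial.transform import Rotation as R
def ray(c,px):
    u,v=px; d=np.array([(u-c["cx"])/c["fx"],-(v-c["cy"])/c["fy"],-1.]); T=c["T"]
    return T[:3,3],T[:3,:3]@d
def onplane(c,px,z):
    o,d=ray(c,px); return o+d*(z-o[2])/d[2]
def tri(cs,pa,ct,pb):
    o1,d1=ray(cs,pa);o2,d2=ray(ct,pb)
    s=np.linalg.lstsq(np.c_[d1,-d2],o2-o1,rcond=None)[0]
    a=o1+s[0]*d1;b=o2+s[1]*d2; return (a+b)/2,np.linalg.norm(a-b)
def proj(c,P):
    q=np.linalg.inv(c["T"])@np.r_[P,1]; return np.array([c["cx"]+c["fx"]*q[0]/-q[2],c["cy"]-c["fy"]*q[1]/-q[2]])
def blobs(img,lo,hi,amin=8,roi=None):
    h=cv2.cvtColor(img,cv2.COLOR_RGB2HSV); m=cv2.inRange(h,np.array(lo),np.array(hi))
    if roi: k=np.zeros_like(m);k[roi[1]:roi[3],roi[0]:roi[2]]=1;m*=k
    n,l,s,ce=cv2.connectedComponentsWithStats(m)
    out=[]
    for i in range(1,n):
        if s[i,4]>=amin:
            ct=cv2.findContours((l==i).astype('uint8'),cv2.RETR_EXTERNAL,cv2.CHAIN_APPROX_NONE)[0][0]
            out.append((ce[i].round(2),int(s[i,4]),cv2.minAreaRect(ct)))
    return out
def cams(tag=None):
    r={}
    for n in("side","top"):
        r[n]=robot.read_camera(n)
        if tag: cv2.imwrite(f"pics/{n}_{tag}.png",r[n]["image"][:,:,::-1])
    return r["side"],r["top"]
E
python3 - <<'E'
from h import *
s,t=(dict(np.load(f"{n}0.npz")) for n in("side","top"))
for nm,lo,hi,rs,rt in [("blue",(95,120,60),(125,255,255),(250,180,380,300),(220,130,340,230)),
 ("red",(0,170,90),(6,255,255),(250,180,380,230),(280,170,340,230)),("yellow",(18,120,120),(33,255,255),(230,180,400,390),(150,150,340,260)),
 ("green",(60,100,30),(90,255,200),(280,280,400,380),(140,160,230,260)),
 ("grey",(0,0,110),(180,40,215),(240,120,400,200),(340,100,520,280)),("white",(0,0,195),(180,60,255),(250,180,400,300),(215,130,340,270))]:
    for n,c,r in(("side",s,rs),("top",t,rt)):
        for b in blobs(c["image"],lo,hi,6,r): print(nm,n,b[0],b[1],np.round(np.r_[b[2][0],b[2][1],b[2][2]],1), onplane(c,b[0],4 if nm in("green","grey") else 0).round(0)[:2])
a=s["image"][190:370,250:400];b=t["image"][125:265,150:340]
a=cv2.resize(a,None,fx=3.2,fy=3.2,interpolation=3);b=cv2.resize(b,None,fx=4.2,fy=4.2,interpolation=3)
cv2.imwrite("pics/zs.png",a[:,:,::-1]);cv2.imwrite("pics/zt.png",b[:,:,::-1])
E
```

```text
blue side [305.73 233.96] 1133 [306.7 234.2  34.5  43.2  67.4] [622. -28.]
blue top [263.49 174.63] 1288 [263.3 176.1  40.7  41.6  63.4] [630.  88.]
red side [329.52 205.52] 50 [329.5 205.    7.    8.    0. ] [ 544. -184.]
yellow side [329.37 211.97] 89 [329.5 211.5   9.   15.   90. ] [ 543. -148.]
yellow side [318.13 322.97] 129 [318.2 322.9  17.5   7.5  31. ] [555. 319.]
yellow side [363.7  347.54] 106 [363.9 347.8  11.2  10.7  63.4] [425. 385.]
yellow top [195.44 194.52] 81 [195.5 194.5   5.8  14.1  33.7] [555. 325.]
yellow top [305.21 199.21] 78 [305.8 197.8  14.8  14.1  45. ] [545. -61.]
yellow top [174.3  231.14] 50 [174.5 231.5   7.    7.   90. ] [426. 392.]
green side [338.4  337.07] 3084 [339.4 336.7  70.3  50.3   1.3] [495. 361.]
green top [183.98 206.07] 1456 [186.  209.5  49.   42.   90. ] [513. 362.]
green top [206.33 222.08] 12 [206.  222.5   7.    2.   90. ] [458. 282.]
green top [200.57 223.57] 7 [201.  223.5   4.    1.    0. ] [453. 301.]
green top [168.7 238. ] 10 [168.6 238.1   1.9   4.7  71.6] [401. 409.]
grey side [242.34 127.14] 96 [243.5 130.5  21.    7.   90. 
[... 658 characters left out ...]
7.9  51.1  50.8  10.6] [ 482. -357.]
grey top [461.15 231.97] 2530 [461.3 232.   51.6  50.4  11.3] [ 437. -610.]
white side [279.97 181.71] 170 [281. 182.   4.  38.  90.] [ 756. -316.]
white side [345.6  185.27] 454 [344.  186.5  13.   42.   90. ] [ 483. -312.]
white side [310.11 241.61] 4166 [309.  238.6  80.8  89.6  14.6] [604.   7.]
white side [374.58 222.3 ] 106 [374.3 222.4  11.6  10.3  26.6] [ 373. -104.]
white side [382.2  239.85] 74 [382. 240.   8.  10.  90.] [350. -18.]
white top [283.47 183.69] 4605 [279.4 183.   97.   71.   15.8] [599.  17.]
white top [310.05 247.25] 130 [310. 247.  12.  12.  90.] [376. -81.]
white top [271.05 251.02] 94 [271.  251.    9.9   9.9  45. ] [362.  54.]
```

View pics/zs.png

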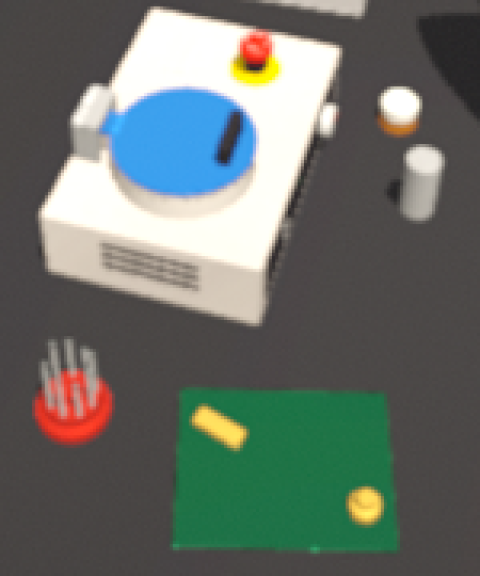

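View pics/zt.png

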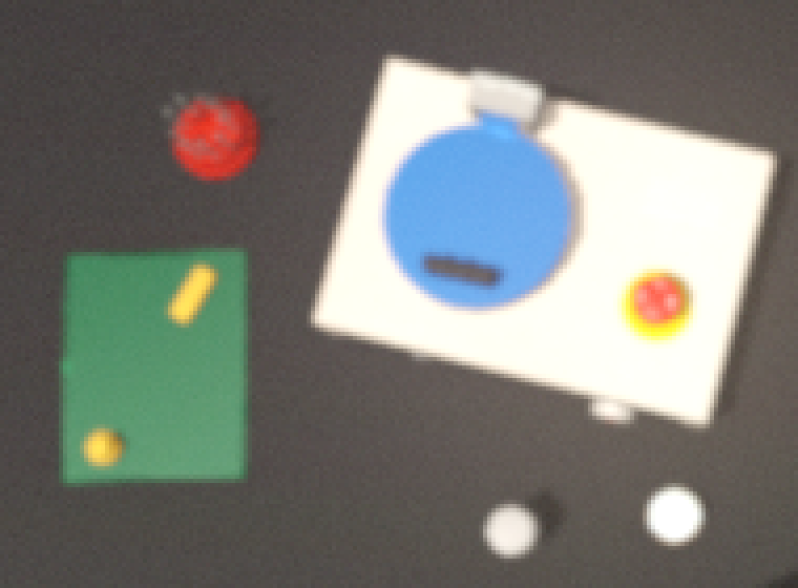

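Side crop: only two blanks, one bar and one seal, on the green mat; grip bar on the near (-x) side of the lid. Top crop shows the same: keeper (507,95), stop (658,300), no third blank. By measurement the mat at top (389,218) → world (482,-357), 600 mm from the base, is nearest (others 750 and 845 mm). Now the precise fits.

```bash
cat > meas.py <<'E'
from h import *
def hullc(c,lo,hi,roi,amin=20):
    h=cv2.cvtColor(c["image"],cv2.COLOR_RGB2HSV); m=cv2.inRange(h,np.array(lo),np.array(hi))
    k=np.zeros_like(m);k[roi[1]:roi[3],roi[0]:roi[2]]=1;m*=k
    ct=max(cv2.findContours(m,cv2.RETR_EXTERNAL,cv2.CHAIN_APPROX_NONE)[0],key=cv2.contourArea)
    return ct
def world(c,ct,z): return np.array([onplane(c,p,z)[:2] for p in ct.reshape(-1,2)])
def circ(P,r=None):
    from scipy.optimize import least_squares
    f=lambda q:np.hypot(P[:,0]-q[0],P[:,1]-q[1])-q[2]
    return least_squares(f,[*P.mean(0),70],loss="soft_l1",f_scale=1.5).x
BLUE=((95,120,60),(125,255,255));YEL=((18,120,120),(33,255,255));MAT=((0,0,110),(180,45,255))
E
python3 - <<'E'
from meas import *
s,t=(dict(np.load(f"{n}0.npz")) for n in("side","top"))
RS=(250,180,380,300);RT=(220,130,340,230)
for n,c,r in(("side",s,RS),("top",t,RT)):
    for z in(117,122): print(n,"lid circ z",z,circ(world(c,hullc(c,*BLUE,r),z)).round(1))
# bar & stop triangulation
def one(c,lo,hi,roi): return max(blobs(c["image"],lo,hi,6,roi),key=lambda b:b[1])
rb=[one(c,(0,150,80),(8,255,255),r)[0] for c,r in((s,(310,190,350,225)),(t,(285,175,330,225)))]
print("stop",rb,tri(s,rb[0],t,rb[1]), onplane(t,rb[1],125))
bb=[one(c,(0,0,0),(180,255,70),r) for c,r in((s,(308,215,335,250)),(t,(245,180,275,197)))]
print("bar",bb,tri(s,bb[0][0],t,bb[1][0]),onplane(t,bb[1][0],145))
ct=hullc(t,(0,0,170),(180,80,255),(215,130,345,235)).reshape(-1,2)
def edge(f):
    P=np.array([onplane(t,p,85)[:2] for p in ct if f(p)]); v=cv2.fitLine(P.astype('f4'),1,0,.01,.01).ravel(); 
    return v[2:],v[:2],len(P)
A,B,C,D=map(np.array,((242.4,138.8),(334.5,161.9),(318.6,226.2),(225,202.4)))
def near(a,b,lo,hi):
    d=(b-a)/np.linalg.norm(b-a);L=np.linalg.norm(b-a)
    return lambda p:abs(np.cross(d,p-a))<3 and lo*L<np.dot(d,p-a)<hi*L
for nm,f in(("rear",near(A,B,.48,.95)),("right",near(B,C,.1,.9)),("front",near(D,C,.3,.68)),("left",near(D,A,.1,.9))):
    p,d,n=edge(f); print(nm,p.round(1),np.degrees(np.arctan2(d[1],d[0])).round(2),n)
for nm,r1,r2 in(("drip",(320,160,375,198),(355,185,425,252)),):
    for c,r in((s,r1),(t,r2)):
        P=world(c,hullc(c,*MAT,r),4).astype('f4'); print(nm,cv2.minAreaRect(P))
for c,r in((s,(280,280,400,380)),(t,(140,160,230,260))):
    print("green",cv2.minAreaRect(world(c,hullc(c,(60,90,25),(92,255,210),r),4).astype('f4')))
for nm,r1,r2,z in(("barblank",(300,310,335,335),(180,180,210,210),8),("seal",(350,335,378,360),(163,222,186,242),12)):
    p=[]
    for c,r in((s,r1),(t,r2)):
        ctt=hullc(c,(15,110,90),(35,255,255),r); m=cv2.moments(ctt); q=(m['m10']/m['m00'],m['m01']/m['m00']); p.append(q)
        print(nm,onplane(c,q,z+4).round(1),cv2.minAreaRect(world(c,ctt,z+4).astype('f4')))
    print(nm,tri(s,p[0],t,p[1]))
E
```

```text
side lid circ z 117 [607.3  77.6  69.6]
side lid circ z 122 [606.8  82.3  69.2]
top lid circ z 117 [606.7  76.   67.5]
top lid circ z 122 [605.8  75.4  67.3]
stop [array([329.41, 205.1 ]), array([307.07, 195.55])] (array([542.92473769, -69.20017125, 108.1355405 ]), np.float64(2.229340354390419)) [541.92008986 -69.55628105 125.        ]Traceback (most recent call last):
  File "<stdin>", line 10, in <module>
  File "<stdin>", line 7, in one
ValueError: max() iterable argument is empty
```

```bash
cat > m2.py <<'E'
from meas import *
s,t=(dict(np.load(f"{n}0.npz")) for n in("side","top"))
def one(c,lo,hi,roi): return max(blobs(c["image"],lo,hi,6,roi),key=lambda b:b[1])
bb=[one(c,(0,0,0),(180,255,110),r) for c,r in((s,(312,220,330,246)),(t,(247,182,274,194)))]
print("bar",bb,tri(s,bb[0][0],t,bb[1][0]),onplane(t,bb[1][0],145))
ct=hullc(t,(0,0,170),(180,80,255),(215,130,345,235)).reshape(-1,2)
A,B,C,D=map(np.array,((242.4,138.8),(334.5,161.9),(318.6,226.2),(225,202.4)))
def near(a,b,lo,hi):
    L=np.linalg.norm(b-a);d=(b-a)/L
    return lambda p:abs(d[0]*(p-a)[1]-d[1]*(p-a)[0])<3 and lo*L<np.dot(d,p-a)<hi*L
for nm,f in(("rear",near(A,B,.48,.95)),("right",near(B,C,.1,.9)),("front",near(D,C,.3,.68)),("left",near(D,A,.1,.9))):
    P=np.array([onplane(t,p,85)[:2] for p in ct if f(p)]); d=cv2.fitLine(P.astype('f4'),1,0,.01,.01).ravel()
    print(nm,d[2:].round(1),np.degrees(np.arctan2(d[1],d[0])).round(2),len(P))
for nm,r1,r2 in(("drip",(320,160,375,198),(355,185,425,252)),):
    for c,r in((s,r1),(t,r2)):
        P=world(c,hullc(c,*MAT,r),4).astype('f4'); print(nm,cv2.minAreaRect(P))
for c,r in((s,(280,280,400,380)),(t,(140,160,230,260))):
    print("green",cv2.minAreaRect(world(c,hullc(c,(60,90,25),(92,255,210),r),4).astype('f4')))
for nm,r1,r2,z in(("barblank",(300,310,335,335),(180,180,210,210),8),("seal",(350,335,378,360),(163,222,186,242),12)):
    p=[]
    for c,r in((s,r1),(t,r2)):
        ctt=hullc(c,(15,110,90),(35,255,255),r); m=cv2.moments(ctt); q=(m['m10']/m['m00'],m['m01']/m['m00']); p.append(q)
        print(nm,onplane(c,q,z+4).round(1),cv2.minAreaRect(world(c,ctt,z+4).astype('f4')))
    print(nm,tri(s,p[0],t,p[1]))
E
python3 m2.py
python3 - <<'E'
from h import *
# fingertip height/ calibration check: project known TCP
s,t=(dict(np.load(f"{n}0.npz")) for n in("side","top"))
for c in(s,t): print(proj(c,[170.6,-626.7,238.5-25]),proj(c,[0,0,0]))
E
```

```text
bar [(array([321.34, 232.81]), 58, ((321.5547790527344, 232.5205535888672), (3.745316743850708, 15.800556182861328), 20.556047439575195)), (array([258.4, 188.2]), 15, ((258.3823547363281, 188.47059631347656), (11.156637191772461, 1.697749376296997), 14.03624439239502))] (array([561.44461277,  88.43706937, 134.16215608]), np.float64(1.706190409608663)) [560.78014744  87.05154657 145.        ]
rear [682. -84.] 76.67 43
right [ 575.5 -137.5] -13.23 51
front [482.7  43.2] 76.1 35
left [599.3 189.4] -13.51 51
drip ((483.64544677734375, -354.34735107421875), (182.605224609375, 176.7195281982422), 79.16190338134766)
drip ((483.1235656738281, -357.49285888671875), (178.6861572265625, 178.0796356201172), 79.53939056396484)
green ((495.3721008300781, 355.717529296875), (190.50399780273438, 151.33566284179688), 2.2097949981689453)
green ((494.33465576171875, 352.4452209472656), (190.6000518798828, 148.90260314941406), 3.36952805519104)
barblank [554.5 326.2  12. ] ((554.8568115234375, 325.8796691894531), (23.22516632080078, 52.15152359008789), 61.297542572021484)
barblank [553.5 322.5  12. ] ((553.58642578125, 322.5895690917969), (21.65682601928711, 49.82212448120117), 58.8888053894043)
barblank (array([554.3588594 , 323.63755897,   7.4970512 ]), np.float64(0.6579258171549295))
seal [426.5 393.5  16. ] ((426.7367248535156, 393.3072204589844), (30.33040428161621, 31.115352630615234), 3.596437931060791)
seal [424.2 387.5  16. ] ((423.6645812988281, 388.1153259277344), (24.0548038482666, 27.70575523376465), 0.8291745781898499)
seal (array([425.19025731, 389.6820365 ,   8.49227219]), np.float64(1.3291820951391091))
[420.91179874 104.68307278] [483.84459158 248.82416474]
[491.6292689  318.44264403] [284.07289415 359.48344767]
```

```bash
cat >> h.py <<'E'
YAW=np.radians(-13.45); O=np.array([593.4,26.,0])
FR=R.from_euler('z',YAW)
def F(x,y,z): return O+FR.apply([x,y,z])     # finisher -> world
def att(a,tilt=None):                         # tool down, closing line at angle a (world rad)
    y=np.array([np.cos(a),np.sin(a),0]);z=np.array([0,0,-1.]);r=R.from_matrix(np.c_[np.cross(y,z),y,z])
    return (tilt*r if tilt is not None else r).as_rotvec()
def best(p,a,q6=0.):
    c=[]
    for k in(0,np.pi):
        j=robot.solve_ik(p,att(a+k))
        if j is not None: c.append((abs(j[5]-q6),a+k))
    return min(c)[1]
def state(): print("t",round(robot.get_t(),1),"p",np.round(robot.get_position(),1),"f",np.round(robot.get_ft_force(),1),"op",round(robot.get_opening()*95,1),"grip",np.round(robot.get_grip_force(),1))
E
python3 - <<'E'
from h import *
p=F(-30,-100,0); p[2]=220
a=best(p,YAW+np.pi/2); print("a",a,robot.solve_ik(p,att(a)))
robot.gripper_to(0,10); robot.move_pose(p,att(a)); state()
q=p.copy();q[2]=165;robot.move_straight(q); state()
q[2]=135; print(robot.move_straight(q,v=25,until_force=1.5)); state()
print(robot.move_straight(q-[0,0,0],v=20) if False else "")
q[2]=robot.get_position()[2]-14
print(robot.move_straight(q,v=12,until_force=15)); state()
q[2]=170;robot.move_straight(q,v=60); state()
s,t=cams("press")
E
```

```text
a 1.3360495424016592 [-0.21681932 -0.09632305  1.90612321  0.          1.3317925  -1.55286886]
t 4.0 p [541.  -64.9 220. ] f [ 0.2 -0.4 -0.2] op 0.4 grip 0.0
t 4.5 p [541.  -64.6 165. ] f [-0.3  0.6  0.6] op 0.7 grip 0.0
True
t 5.2 p [541.  -64.3 150.6] f [ 1.2 -0.   1.3] op 0.4 grip 0.8

True
t 6.0 p [541.1 -64.3 143.2] f [-1.6 -0.3  4.9] op 0.7 grip 2.4
t 6.6 p [540.9 -64.3 170.1] f [-0.4  0.3 -0.6] op 0.5 grip 0.0
```

Run:
```python
from h import *
q=F(-30,-100,0); q[2]=155;robot.move_straight(q,v=60)
q[2]=140; print(robot.move_straight(q,v=12,until_force=2.5)); state()
q[2]=136; print(robot.move_straight(q,v=10,until_force=18)); state()
q[2]=220;robot.move_straight(q,v=100); 
# lid: closing line along finisher x
g=F(-47,55,0); g[2]=220
a=best(g,YAW); print(a,robot.solve_ik(g,att(a)))
robot.gripper_to(.5,30); robot.move_pose(g,att(a)); state()
s,t=cams()
print(proj(s,g-[0,0,25]),proj(t,g-[0,0,25]))
cv2.imwrite("pics/g1.png",np.hstack([cv2.resize(s["image"][150:300,250:400],None,fx=2.6,fy=2.6,interpolation=3),cv2.resize(t["image"][110:260,200:350],None,fx=2.6,fy=2.6,interpolation=3)])[:,:,::-1])
```

```text
True
t 8.0 p [540.8 -64.2 144. ] f [-0.5  0.5  3.6] op 0.2 grip 1.6
True
t 8.4 p [541.1 -64.3 143.2] f [-2.2 -0.   6.1] op 0.5 grip 2.9
-0.23474678439323732 [ 6.54015510e-02 -4.40262436e-02  1.85666002e+00 -4.44089210e-16
  1.32895888e+00  3.00148335e-01]
t 11.9 p [560.5  90.2 220. ] f [-0.6 -0.4 -0.8] op 47.9 grip 0.0
[321.51927584 219.3104312 ] [255.41200079 186.01013141]
```

View pics/g1.png

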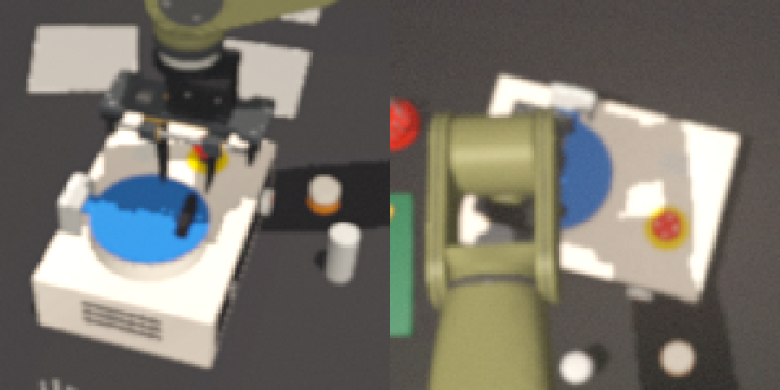

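The stop is latched: the probe met it about 7.5 mm lower. In the picture the fingers (side crop, 163,180 and 210,190) straddle the grip bar (187,215) in line, so I go on to grip the lid.

```bash
cat > lid.py <<'E'
from h import *
A0=-0.23474678439323732
TUB=F(0,55,117)
def lidpose(dx,dz,th,g):
    """tool pose when the lid has moved dx along finisher x, dz up, tilted th about rim by the keeper; g: TCP when gripped flat"""
    piv=F(70,55,117); r=R.from_rotvec(FR.apply([0,1,0])*th)
    return piv+r.apply(np.array(g)-piv)+FR.apply([dx,0,dz]), att(A0,r)
E
python3 - <<'E'
from lid import *
g=F(-47,55,150.5)
print(robot.move_straight(g,v=60,until_force=6)); state()
robot.gripper_to(0,40); state()
g=robot.get_position(); np.save("g.npy",g)
for th in(.06,.12,.18,.22):
    p,o=lidpose(0,0,th,g); robot.move_straight(p,v=30,attitude=o)
state(); 
p,o=lidpose(0,8,.22,g); robot.move_straight(p,v=30,attitude=o); state()
s,t=cams()
cv2.imwrite("pics/g2.png",np.hstack([cv2.resize(s["image"][150:300,250:400],None,fx=2.6,fy=2.6,interpolation=3),cv2.resize(t["image"][110:260,200:350],None,fx=2.6,fy=2.6,interpolation=3)])[:,:,::-1])
E
```

```text
False
t 13.3 p [560.9  90.4 151.1] f [-0.6 -0.4  0.1] op 47.6 grip 0.0
t 13.9 p [560.6  90.4 150.5] f [ 0.5 -0.2  0.1] op 14.1 grip 39.9
t 15.4 p [570.3  88.1 174.8] f [ 1.7 -0.  -1.8] op 13.7 grip 39.9
t 15.8 p [570.3  88.1 183.5] f [-0.8 -0.3 -2. ] op 13.8 grip 39.9
```

View pics/g2.png

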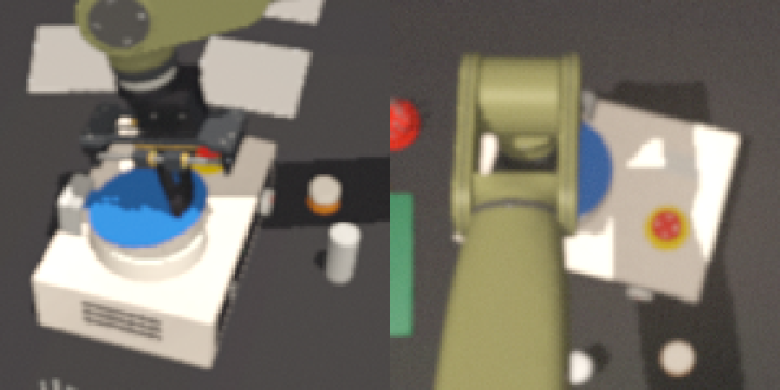

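The lid is tipped up (side crop, 150,205), with its tongue still at the keeper (80,205) and a force reading matching its weight. Next I draw it out and carry it to the mat.

Run:
```python
from lid import *
g=np.load("g.npy")
for dx,dz,th in((-16,8,.22),(-32,8,.22),(-34,60,.22),(-34,90,0)):
    p,o=lidpose(dx,dz,th,g); robot.move_straight(p,v=60,attitude=o); state()
m=np.array([483.4,-355.5,0])+FR.apply([-47,0,0])
robot.move_straight([*m[:2],p[2]],v=180); state()
robot.move_straight([*m[:2],75],v=100); state()
print(robot.move_straight([*m[:2],44],v=20,until_force=3)); state()
s,t=cams()
cv2.imwrite("pics/g3.png",np.hstack([cv2.resize(s["image"][120:270,270:420],None,fx=2.6,fy=2.6,interpolation=3),cv2.resize(t["image"][150:300,300:450],None,fx=2.6,fy=2.6,interpolation=3)])[:,:,::-1])
```

```text
t 16.4 p [554.4  92.  183.2] f [ 0.  -0.7 -2.2] op 13.6 grip 40.0
t 16.8 p [539.   95.6 183.3] f [-0.1  0.1 -1.9] op 13.9 grip 40.0
t 17.8 p [537.   96.  234.7] f [ 0.5 -0.3 -2.1] op 13.6 grip 40.0
t 18.2 p [526.7  98.6 240.5] f [ 0.3  0.1 -2. ] op 13.6 grip 40.0
t 20.8 p [ 437.9 -344.1  240.5] f [-0.4 -0.3 -1.3] op 14.3 grip 40.0
t 22.6 p [ 438.1 -345.    75.8] f [ 0.1 -0.2 -1.9] op 13.7 grip 40.0
True
t 23.8 p [ 437.6 -344.5   49.5] f [1.1 0.3 4.1] op 13.7 grip 40.0
```

View pics/g3.png

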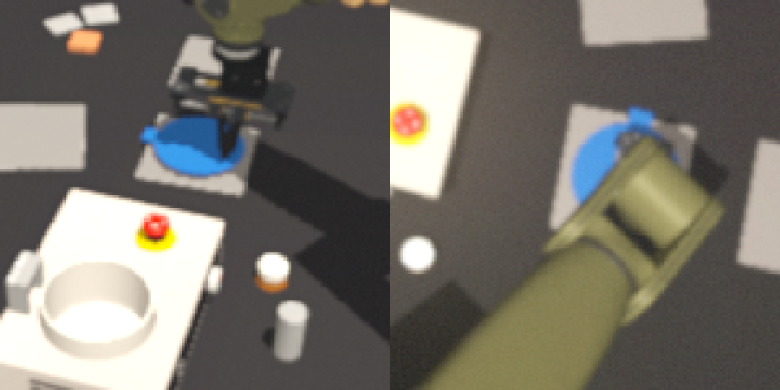

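The lid stands on the mat at exactly the predicted height (side crop, 195,145; mat corners visible all round). Now release and look at the blanks.

```bash
cat > blanks.py <<'E'
from meas import *
def find(verbose=True):
    s,t=cams(); out={}
    for c,n,r in((s,"side",(250,290,420,390)),(t,"top",(140,150,230,260))):
        h=cv2.cvtColor(c["image"],cv2.COLOR_RGB2HSV); m=cv2.inRange(h,(15,110,90),(35,255,255)); k=np.zeros_like(m);k[r[1]:r[3],r[0]:r[2]]=1
        cs=[x for x in cv2.findContours(m*k,cv2.RETR_EXTERNAL,cv2.CHAIN_APPROX_NONE)[0] if cv2.contourArea(x)>20]
        for x in cs:
            M=cv2.moments(x);q=(M['m10']/M['m00'],M['m01']/M['m00']);w=cv2.minAreaRect(world(c,x,12).astype('f4'))
            print(n,np.round(q,1),"z12",onplane(c,q,12).round(1)[:2],np.round([*w[1],w[2]],1))
    return s,t
E
python3 - <<'E'
from blanks import *
p=robot.get_position()
robot.gripper_to(.35); np.save("gm.npy",p); state()
robot.move_straight([*p[:2],180],v=150)
robot.move_pose([440,60,330],att(np.pi/2)) if robot.solve_ik([440,60,330],att(np.pi/2)) is not None else None
state()
s,t=find()
P=[circ(world(c,hullc(c,*BLUE,r),21)).round(1) for c,r in((s,(310,150,385,205)),(t,(350,180,430,260)))]; print("lid",P)
E
```

```text
t 24.5 p [ 436.4 -343.4   47.8] f [-0.9  1.  -0.4] op 33.6 grip 0.0
t 27.1 p [440.1  59.5 329.3] f [-0.7 -0.4  0.4] op 33.6 grip 0.0
side [363.7 347.5] z12 [426.  391.3] [32.  30.  89.3]
side [306.5 325.1] z12 [587.1 335. ] [23.1 52.3 65. ]
top [174.2 231.3] z12 [424.4 388.7] [24.1 27.8  0.8]
top [193.4 184.8] z12 [588.1 330.9] [24.9 53.  60.7]
lid [array([ 490. , -355.4,   72.9]), array([ 483.5, -359.4,   69.3])]
```

The bar has been knocked to about (587,333); the seal and lid are in place. Pick the bar, gripped off-centre, away from the bur stand.

```bash
cat >> blanks.py <<'E'
def pick(x,y,a,tipz=6.,op=.42,eff=25):
    robot.gripper_to(op,eff)
    aa=best(np.array([x,y,200.]),a)
    robot.move_pose([x,y,200],att(aa)); robot.move_straight([x,y,60],v=150)
    print("touch",robot.move_straight([x,y,tipz+25],v=40,until_force=6)); state()
    robot.gripper_to(0,eff); state()
    robot.move_straight([x,y,245],v=120); state()
def drop(dx,dy,tip=68.):
    p=F(dx,55+dy,245.); aa=best(p,YAW+np.pi/2)
    robot.move_pose(p,att(aa)); state()
    p[2]=tip+25; robot.move_straight(p,v=100,until_force=12); state()
    robot.gripper_to(.4); p[2]=245; robot.move_straight(p,v=150); state()
E
python3 - <<'E'
from blanks import *
s=dict(np.load("side0.npz"));t=dict(np.load("top0.npz"))
for c,r in((s,(250,290,300,340)),(t,(180,140,220,175))):
    b=max(blobs(c["image"],(0,150,80),(8,255,255),6,r),key=lambda b:b[1]); print("stand",onplane(c,b[0],15).round(0))
a=np.radians(62.5); l=np.array([np.sin(a),-np.cos(a)])
x,y=np.array([587.5,333.])-8*l
pick(x,y,a)
E
```

```text
stand [685. 323.  15.]
stand [683. 307.  15.]
touch False
t 30.8 p [580.6 336.8  31.2] f [ 0.2  0.1 -0. ] op 39.8 grip 0.0
t 31.4 p [580.5 336.8  31.2] f [-0.   0.3  1.6] op 15.7 grip 25.0
t 33.3 p [580.  336.5 243.9] f [ 0.6  0.7 -0.8] op 15.4 grip 25.0
```

Held (opening 15.5 mm = bar width). Into the tub.

Run:
```python
from blanks import *
drop(0,22)
robot.move_pose([440,60,330],att(np.pi/2))
s,t=find()
cv2.imwrite("pics/g4.png",np.hstack([cv2.resize(s["image"][200:380,240:400],None,fx=2.4,fy=2.4,interpolation=3),cv2.resize(t["image"][110:290,200:360],None,fx=2.4,fy=2.4,interpolation=3)])[:,:,::-1])
```

```text
t 34.2 p [611.3 101.5 244.9] f [ 0.2 -0.  -1. ] op 15.4 grip 25.0
t 35.9 p [611.9 101.   93.9] f [ 0.1  0.7 -0.5] op 15.7 grip 25.0
t 37.7 p [610.6 100.8 243.4] f [-0.2 -1.   0.1] op 37.7 grip 0.0
side [363.7 347.5] z12 [426.  391.3] [32.  30.  89.3]
top [174.2 231.3] z12 [424.4 388.7] [24.1 27.8  0.8]
```

View pics/g4.png

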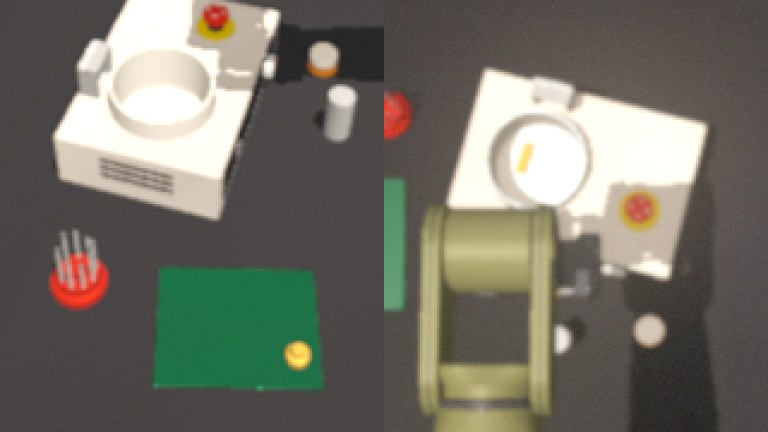

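The bar lies in the tub (top crop, 525,158) and only the seal (side crop, 298,354) is left on the mat.

Run:
```python
from blanks import *
pick(425.2,388.5,np.radians(100),op=.55)
if 12<robot.get_opening()*95<30 and robot.get_grip_force()>5:
    drop(0,-22)
robot.move_pose([440,-150,330],att(np.pi/2))
s,t=find()
cv2.imwrite("pics/g5.png",np.hstack([cv2.resize(s["image"][200:380,240:400],None,fx=2.4,fy=2.4,interpolation=3),cv2.resize(t["image"][110:290,200:360],None,fx=2.4,fy=2.4,interpolation=3)])[:,:,::-1])
```

```text
touch False
t 42.4 p [425.3 388.6  31.1] f [-0.1  0.2 -0.1] op 52.3 grip 0.0
t 43.0 p [425.3 388.6  31.2] f [-0.3 -0.3  1.1] op 25.1 grip 25.0
t 44.9 p [424.9 388.3 244. ] f [ 0.9 -0.6 -0.7] op 24.7 grip 25.0
t 46.3 p [600.9  59.1 245. ] f [ 0.6  0.5 -1.2] op 24.6 grip 25.0
t 48.0 p [601.7  58.1  93.9] f [-0.1  0.6 -0.4] op 25.0 grip 25.0
t 49.6 p [600.4  58.1 243.5] f [-0.  -0.  -1.1] op 38.4 grip 0.0
```

View pics/g5.png

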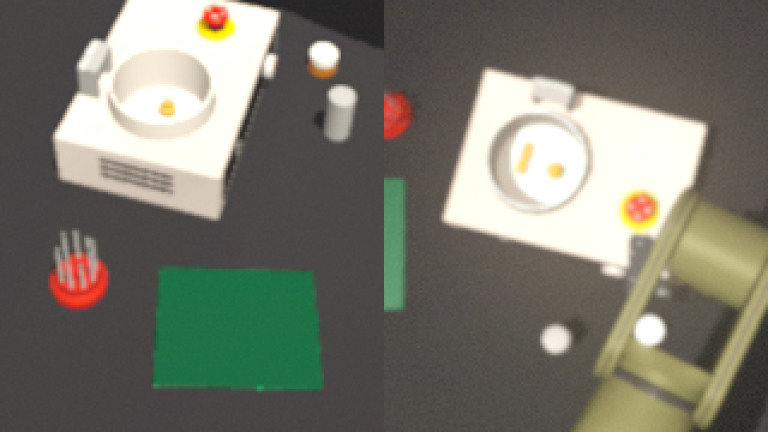

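Both blanks are in the tub: bar (top crop, 525,158), seal (556,171); the green mat is empty. Fetch the lid.

Run:
```python
from lid import *
g=np.load("g.npy"); print(g,F(-47,55,150.5))
m=np.array([483.4,-355.5,0])+FR.apply([-47,0,0])
robot.gripper_to(.42,45)
robot.move_pose([*m[:2],180],att(A0)); robot.move_straight([*m[:2],80],v=120)
print(robot.move_straight([*m[:2],49.5],v=40,until_force=6)); state()
robot.gripper_to(0,45); state()
robot.move_straight([*m[:2],240.5],v=100); state()
p,o=lidpose(-34,90,0,g)
robot.move_straight(p,v=130); state()
p,o=lidpose(-34,60,.22,g); robot.move_straight(p,v=50,attitude=o); state()
s,t=cams()
cv2.imwrite("pics/g6.png",np.hstack([cv2.resize(s["image"][150:300,250:400],None,fx=2.6,fy=2.6,interpolation=3),cv2.resize(t["image"][110:260,200:350],None,fx=2.6,fy=2.6,interpolation=3)])[:,:,::-1])
```

```text
[560.55731346  90.44868339 150.53419172] [560.48187605  90.42357578 150.5       ]
False
t 54.3 p [ 437.8 -344.7   49.7] f [ 0.4 -1.  -0.8] op 39.5 grip 0.0
t 54.9 p [ 437.7 -344.6   49.6] f [0.4 0.1 0.5] op 13.8 grip 45.0
t 56.9 p [ 437.5 -344.3  239.8] f [-0.1 -0.2 -3. ] op 13.8 grip 45.0
t 60.6 p [527.5  98.2 240.6] f [ 0.5  0.3 -2.2] op 13.6 grip 45.0
t 60.9 p [537.7  95.6 234.4] f [ 0.1  0.4 -2.4] op 13.8 grip 45.0
```

View pics/g6.png

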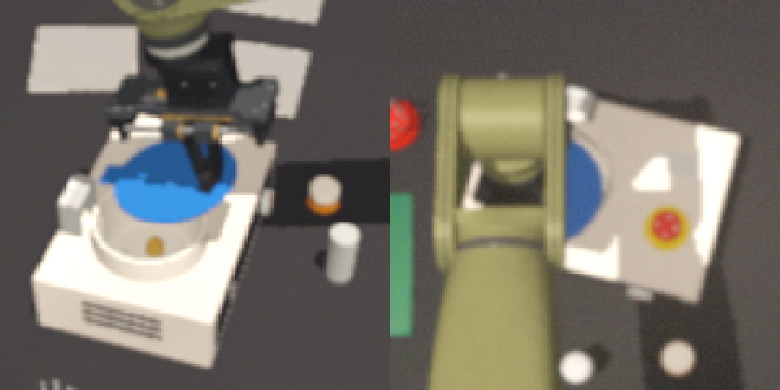

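The lid hangs as when it was drawn out, tongue (side crop, 108,180) toward the keeper (75,205), no slip. Refit it in reverse, with force guards.

Run:
```python
from lid import *
g=np.load("g.npy")
def go(dx,dz,th,f=6,v=25):
    p,o=lidpose(dx,dz,th,g); r=robot.move_straight(p,v=v,attitude=o,until_force=f); print(dx,dz,th,"HIT" if r else ""); state(); return r
ok=True
for a in((-32,8,.22),(-16,8,.22),(-1,8,.22),(-1,2,.22),(-.5,1,.15),(0,.5,.08),(0,0,0.02)):
    if go(*a): break
s,t=cams()
cv2.imwrite("pics/g7.png",np.hstack([cv2.resize(s["image"][150:300,250:400],None,fx=2.6,fy=2.6,interpolation=3),cv2.resize(t["image"][110:260,200:350],None,fx=2.6,fy=2.6,interpolation=3)])[:,:,::-1])
```

```text
-32 8 0.22 
t 63.3 p [539.4  95.5 183.4] f [-0.6 -0.5 -1.5] op 13.6 grip 45.0
-16 8 0.22 
t 64.1 p [554.8  91.8 183.1] f [ 0.7 -0.3 -1.5] op 14.0 grip 45.0
-1 8 0.22 
t 64.8 p [569.4  88.3 183.1] f [ 0.7  0.  -1.4] op 13.7 grip 45.0
-1 2 0.22 
t 65.2 p [569.2  88.3 176.8] f [-0.8 -0.5 -1.2] op 14.1 grip 45.0
-0.5 1 0.15 
t 65.7 p [566.2  89.2 168.8] f [ 0.8  0.7 -2.3] op 13.9 grip 45.0
0 0.5 0.08 
t 66.2 p [563.6  89.9 160.5] f [-0.1  1.1 -1.9] op 13.6 grip 45.0
0 0 0.02 
t 66.7 p [561.3  90.4 153.1] f [-0.6  1.6 -0.9] op 13.6 grip 45.0
```

View pics/g7.png

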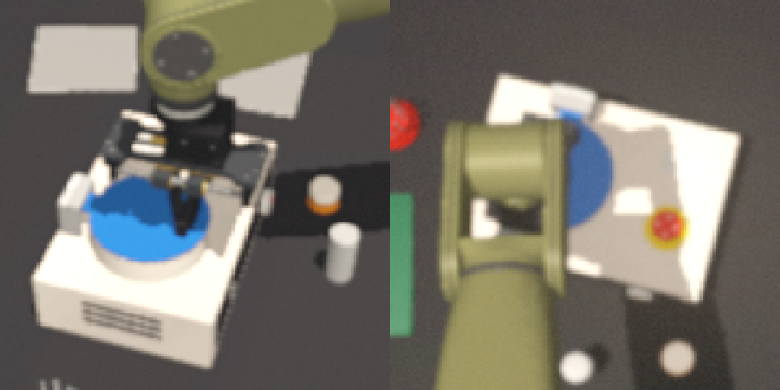

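Run:
```python
from lid import *
from meas import *
g=np.load("g.npy")
p,o=lidpose(0,0,0,g); print(robot.move_straight(p,v=15,attitude=o,until_force=6)); state()
robot.gripper_to(.35); state()
robot.move_straight(g+[0,0,80],v=100)
robot.move_pose(F(-30,-160,240),att(best(F(-30,-160,240),YAW+np.pi/2)))
s,t=cams(); s0,t0=(dict(np.load(f"{n}0.npz")) for n in("side","top"))
for c0,c,r in((s0,s,(250,180,380,300)),(t0,t,(220,130,340,230))):
    for q in(c0,c):
        x=hullc(q,*BLUE,r); print(circ(world(q,x,122)).round(1),cv2.contourArea(x),cv2.boundingRect(x))
cv2.imwrite("pics/g8.png",np.hstack([cv2.resize(s["image"][150:300,250:400],None,fx=2.6,fy=2.6,interpolation=3),cv2.resize(t["image"][110:260,200:350],None,fx=2.6,fy=2.6,interpolation=3)])[:,:,::-1])
```

```text
False
t 67.1 p [560.7  90.4 150.7] f [0.5 0.8 0.6] op 14.3 grip 45.0
t 67.7 p [560.6  90.4 150.5] f [-0.4 -0.1  0.6] op 33.5 grip 0.0
[606.8  82.3  69.2] 1125.5 (282, 218, 48, 33)
[606.4  81.   69.1] 1122.5 (282, 218, 48, 33)
[605.8  75.4  67.3] 1317.5 (243, 153, 42, 44)
[605.5  74.4  67.4] 1323.0 (243, 153, 42, 44)
```

View pics/g8.png

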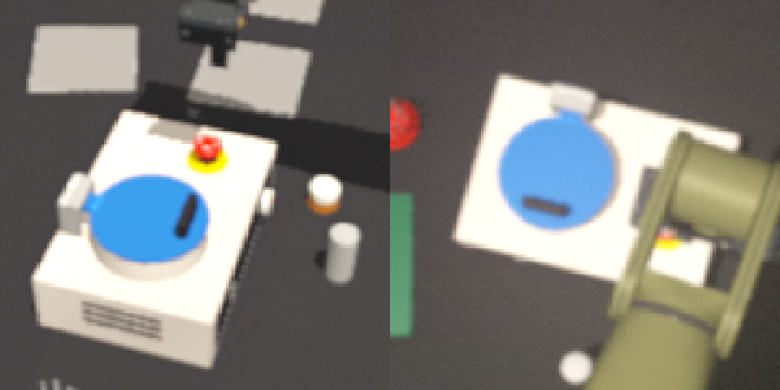

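The lid is back: same outline as at the start (side box 282,218,48,33 and top box 243,153,42,44, both identical), tongue under the keeper. Now the twist.

Run:
```python
from h import *
p=F(-30,-100,180); a0=YAW+np.pi/2+.45
a=best(p,a0,q6=-1.3); print(robot.solve_ik(p,att(a)),robot.solve_ik(p,att(a-.9)))
robot.gripper_to(.68,12)
robot.move_pose(p,att(a)); p[2]=122
print(robot.move_straight(p,v=50,until_force=5)); state()
robot.gripper_to(0,12); state()
for d in(.3,.6,.9): robot.move_straight(p,v=20,attitude=att(a-d))
state(); print(robot.get_wrist_torque(),robot.get_orientation(),att(a-.9))
robot.gripper_to(.68); robot.sleep(.5); state()
p[2]=200; robot.move_straight(p,v=60)
# probe the head height: closed fingers, light touch
robot.move_pose(F(-30,-190,260),att(a-.9)); robot.sleep(1)
s,t=cams(); s0,t0=(dict(np.load(f"{n}0.npz")) for n in("side","top"))
for q in(s0,s): print(max(blobs(q["image"],(0,150,80),(8,255,255),6,(310,190,350,225)),key=lambda b:b[1])[:2])
cv2.imwrite("pics/g9.png",np.hstack([cv2.resize(s["image"][150:300,250:400],None,fx=2.6,fy=2.6,interpolation=3),cv2.resize(t["image"][110:260,200:350],None,fx=2.6,fy=2.6,interpolation=3)])[:,:,::-1])
```

```text
[-2.16819321e-01 -6.36434835e-02  1.94462844e+00 -4.44089210e-16
  1.26060769e+00 -2.00286886e+00] [-2.16819321e-01 -6.36434835e-02  1.94462844e+00 -4.44089210e-16
  1.26060769e+00 -1.10286886e+00]
False
t 74.8 p [541.3 -64.3 122.5] f [0.2 1.2 0.3] op 64.4 grip 0.0
t 75.3 p [541.1 -64.7 122.2] f [-0.  -2.7 -0.6] op 39.9 grip 12.0
t 76.7 p [541.3 -64.5 122.3] f [-0.1 -5.3  2.8] op 39.5 grip 12.0
[-0.63145861 -0.22855493 -0.00818889] [ 1.04943307e+00  2.96014081e+00 -4.54868056e-04] [1.05470704 2.95925623 0.        ]
t 77.8 p [541.  -64.3 122. ] f [ 0.5 -0.1 -0.1] op 64.7 grip 0.0
(array([329.41, 205.1 ]), 63)
(array([329.41, 205.1 ]), 63)
```

View pics/g9.png

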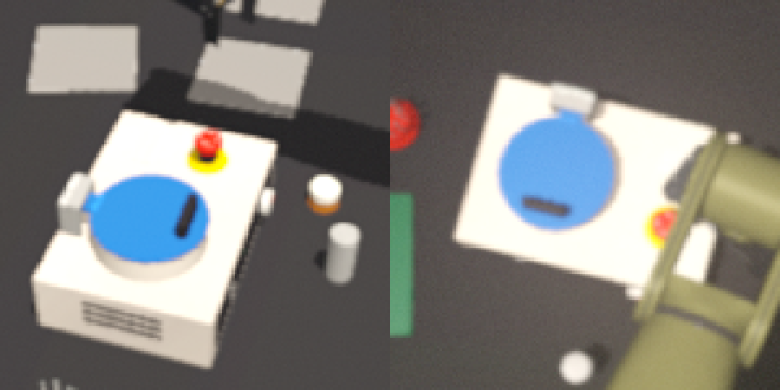

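The stop head is back to its starting image position (side px 329.41,205.1, 63 px, the same as at the start), black collar visible, so it has popped out. The lid, pot, punch and bur stand look as they should, and the arm is clear.

```bash
python3 -c "
from bench import robot
print(robot.hand_in())"
```

```text
the job is handed in; nothing more can be done
None
```

I handed the job in after about 80 s on the robot's clock: the stop was pressed and latched, both blanks present (one bar, one seal) are in the tub, the lid is refitted under the keeper, and the stop has popped back out; the verdict was not shown.

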